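# Square a gearbox cover into the fixture corner

## Task

Set up the aluminium gearbox cover for drilling: push it along the table with the fingertips until its long side lies flush against the yellow fence and its end is right up against the red stop (not the blue one). Only push it: never lift or tip it, leave the tools and other loose things around it where they are, and finish with the hand clear of everything.

Things in the scene. Friction and masses are not known exactly. Their poses are not given: they have to be found in the camera images.
- cover: the loose cast-aluminium gearbox cover, a flat rectangular block 100 mm (its x) by 140 mm (its y) and 26 mm high, 0.4 to 0.9 kg, with a low dome on top (total height 34 mm). Too wide to be gripped. Origin at the centre of its underside; z up. It starts between the two stops, its centre 125 to 165 mm before the fence, up to 23 degrees out of line with it
- fence: the yellow fence, a fixed bar 480 mm long (its y), 30 mm thick and 30 mm high. Origin on the table, at the middle of the foot of its working face, the long upright face that looks towards the robot; its x points from there into the bar (away from the robot), its y along the face. The cover, when flush, has its centre 50 mm before this face (x = -0.050 in the fence's frame) and its 140 mm side along y
- stop_red: the red stop, a fixed block 40 x 40 mm and 30 mm high standing against the fence's working face near one end of it, left or right; axes parallel to the fence's, origin at the centre of its underside. The cover, when home, lies on the side towards the fence's middle, with its centre 90 mm from the stop's centre along the fence
- stop_blue: the blue stop, same block, fixed near the other end of the fence; not used for this job
- socket: bystander: a loose steel socket 26 mm in diameter, 38 mm high, standing on the table left of the cover; origin at the centre of its underside
- hammer: bystander: a loose hammer lying at the robot's right along its own x, about 260 mm long, origin near mid-length
- wrench: bystander: a loose wrench lying at the robot's left along its own x, about 180 mm long, origin near mid-length
- threadlock: bystander: a small red bottle with a white cap, 34 mm in diameter, 105 mm high, standing at the robot's left; origin at the centre of its underside
- grease: bystander: a green tin with a white lid, 70 mm in diameter, 50 mm high, standing at the robot's left; origin at the centre of its underside
- tape: bystander: an orange tape measure 65 x 35 x 60 mm, standing at the robot's right; origin at the centre of its underside
There are look-alikes about, which are no part of the job. There is more than one size of the cover; the job needs the middle-sized.

How it is judged (in metres and radians):
At the end, for the whole second after the job is handed in: the cover lies flat and still on the table between the stops, its long side within 3 mm of the fence and within 0.03 rad of parallel, its end within 3 mm of the red stop (x of cover in the frame of fence between -0.053 and -0.047 m and angle between the y axis of cover and the y axis of fence, either way round below 0.03 rad and y of cover in the frame of stop_red between -0.093 and 0.093 m and y of cover in the frame of fence between -0.125 and 0.125 m and height (world z) of cover below 0.004 m and angle between cover's own z axis and vertical below 0.05 rad and linear speed of cover below 0.01 m/s); the robot touches nothing.
It fails at once if the cover is lifted (10 mm) or tipped (0.12 rad) (height (world z) of cover above 0.01 m or angle between cover's own z axis and vertical above 0.12 rad).
It fails at once if a bystander is moved by more than 15 mm or knocked over (distance of any of socket, hammer, wrench, threadlock, grease, tape from where it was at the start of the episode above 0.015 m or angle between any of socket, threadlock, grease, tape's own z axis and vertical above 0.4 rad).
It also fails if it takes over 45 s, if anything falls off the work surface, if the arm or the gripper's body presses on something with over 40 N, if the wrist force passes 120 N, or if a joint passes its speed limit or range.

## Robot

A 6-joint arm with a two-finger parallel gripper is mounted at the origin on the work surface. World frame = base frame: x ahead of the robot, y to its left, z up, the work surface at z = 0. Lengths are in mm, angles in degrees, forces in N, time in s.
With the tool pointing down it reaches from about 350 to 850 mm from the base axis. Payload 8.1 kg.
Tool frame: the origin (TCP) lies midway between the tips of the shut fingers; the grasp point (between the pads) lies grip_depth behind it (grip_depth is the distance from the TCP to the grasp point, in mm); z points along the fingers, y is the line along which they close (so a half turn about z gives the same grasp; the last joint's range is limited). The gripper opens to 85 mm and grips with 20 to 120 N. Pads are 22 mm wide; open, the fingers measure 114 mm over their backs; the gripper's body (76 mm by 85 mm) begins 54 mm behind the grasp point. The pads swing forward as they close: fully open they stand 13 mm farther back than shut.
Start: joints at [69.878, 7.471, 85.268, -0, 87.261, -4.893], TCP at [157.587, 578.94, 231.292] pointing down, gripper open.
Joint ranges: [-169.43, 169.43], [-51.17, 129.36], [1.28, 143.12], [-76.62, 256.62], [0, 156.53], [-152.29, 152.29]. Speed limits (degrees/s): [136.94, 136.94, 159.86, 180, 180, 180].

## Interface

Orientations are given as [roll, pitch, yaw] about the fixed x, y, z axes, in that order (R = Rz(yaw) Ry(pitch) Rx(roll)).
In Python, from bench import sense, snapshot, hand_in, grip_depth gives the robot as it stands. The module is installed in compiled form; this text tells all that it offers.
- The arm moves only by the tool apply_moves, never from a script. Its argument "series" is text: rows parted by semicolons, each of 5 numbers parted by spaces: the shift along the tool's x, y, z each as a share of 0.3 m, from -1 to 1, then the turn about the tool's z as a share of 2 rad, from -1 to 1, then the gripper's target within -1 to 1 (shut at 1, half-way at 0, fully open at -1). In form: tx ty tz twist gripper; .... A call has 1 to 5 rows; each row shifts and turns the commanded pose from where the row before left it, along the tool's axes as they then stand; what a row does not reach is not made up. A row lasts 1/12 s, in which the tool goes at most 41.7 mm and 7.16 degrees, less where a joint would pass 70% of its speed; a pose out of reach is approached as far as the arm can. A call with a number of a shift or a turn outside -1 to 1 is refused whole. A call with a gripper value outside its range is refused whole. The fingers move at their own pace and stop on an object; "squeeze" is the grip in N (left out, the last holds). Time passes only in rows, so rows that do not move let the fingers close. It gives the time, the measured TCP pose, the force, the opening and the grip force at its end, in the units of the state.
- sense(): the state, without advancing time (a new reading comes with each control period).
- snapshot(name): name is "scene" or "side" or "wrist"; returns a dict with "frame" (420x560x3 uint8, blue, green, red), "depth" (420x560 float32, mm along the optical axis (not along the pixel's ray), 0 where there is no reading), "intrinsics" (3x3 intrinsics, pixels), "extrinsics" (4x4, takes a point from camera to world coordinates); the wrist camera has in their place "tool_from_camera" (4x4, takes a point from camera to tool coordinates, whose origin is the TCP and whose axes are the flange's). Camera axes: x right, y down, z forward; pixel columns grow to the right and rows downward; lengths in mm; the calibration is good to about 2 mm. A picture is of the moment at which its call begins: read the wrist's pose just before it.
- hand_in(): hands the job in; it is judged then, once.
The state is a dict: "time": time; "joint_pos": joint angles; "qd": joint speeds; "joint_efforts": joint torques, N m; "tool_pos": TCP position; "tcp_rot": TCP orientation; "ft_force": force on the tool from outside, world axes, zero at the start; "wrist_torque": the same for the moment, N m; "finger_gap": finger opening in mm; "grip_force": force on a finger pad.
Only numpy, scipy, OpenCV 4.12 (cv2) and the standard library are available. Lean on these libraries where they do the work, as an engineer would, in place of code of your own. Each camera call takes 0.05 s, during which the arm holds its last target. There are 200 camera calls.

## Working session

There is one attempt and no reset: what is moved stays moved. The work goes in short steps, Python scripts to look and compute and a tool call to move; the robot and the scene stay as the last step left them, time stands still between calls to the robot, and variables do not carry over. Pictures are saved under pics/ and viewed, at most 10 in all, crops included, and the job is handed in when it is done.

Besides the shell and the picture viewer there is one more tool, called after "Call:" as name(argument=value, ...), one argument or row to a line, values as JSON. apply_moves: Moves the arm, as the interface text tells. Its arguments: {"type":"object","properties":{"series":{"type":"string"},"squeeze":{"type":"number"}},"required":["series"]}

```bash
mkdir -p pics; cat > h.py <<'E'
import numpy as np, cv2
from bench import sense, snapshot, hand_in, grip_depth
def shot(name,tag):
    s=snapshot(name); cv2.imwrite(f'pics/{tag}.png',s['frame']); np.savez(f'{tag}.npz',**{k:v for k,v in s.items()}); return s
def world(s):
    d=s['depth'];K=s['intrinsics'];v,u=np.indices(d.shape)
    P=np.stack([(u-K[0,2])/K[0,0]*d,(v-K[1,2])/K[1,1]*d,d,np.ones_like(d)],-1)
    return (P@np.array(s['extrinsics']).T)[...,:3]
E
python3 - <<'E'
from h import *
print(sense(),grip_depth)
a=shot('scene','scene0');b=shot('side','side0')
print(a['extrinsics'],b['extrinsics'],a['intrinsics'])
E
```

```text
{'time': 0.0, 'joint_pos': array([ 6.98788692e+01,  7.51481346e+00,  8.53277422e+01,  1.67644169e-03,
        8.72622903e+01, -4.89254596e+00]), 'qd': array([-0.06415269,  0.04970385, -0.0459744 ,  0.0044281 ,  0.03051555,
        0.06829785]), 'joint_efforts': array([ 5.75755439e-04, -5.69416094e+01, -5.00538969e+01, -3.64798707e-04,
        1.51323300e-02, -3.22901087e-05]), 'tool_pos': array([157.37881726, 578.43247253, 230.26224052]), 'tcp_rot': array([-1.79895679e+02, -1.06103038e-02,  1.64771324e+02]), 'ft_force': array([ 0.01752329, -0.09289232, -0.26058771]), 'wrist_torque': array([ 0.00858238, -0.03737624,  0.01658108]), 'grip_force': 0.0, 'finger_gap': 85.62843765819417} 18.700000000000003
[[-4.89315065e-01  6.97939975e-01 -5.22925003e-01  1.13250456e+03]
 [ 8.71940724e-01  3.79808746e-01 -3.08973609e-01  3.84963289e+02]
 [-1.70335433e-02 -6.07145047e-01 -7.94408428e-01  1.01076809e+03]
 [ 0.00000000e+00  0.00000000e+00  0.00000000e+00  1.00000000e+00]] [[ 9.98345537e-01 -4.02088504e-02  4.11027635e-02  4.39964296e+02]
 [-5.65320726e-02 -5.55813817e-01  8.29382376e-01 -1.18399683e+03]
 [-1.05030280e-02 -8.30333818e-01 -5.57167333e-01  8.30686191e+02]
 [ 0.00000000e+00  0.00000000e+00  0.00000000e+00  1.00000000e+00]] [[479.24544823   0.         284.05945227]
 [  0.         479.24544823 209.25293585]
 [  0.           0.           1.        ]]
```

View pics/scene0.png

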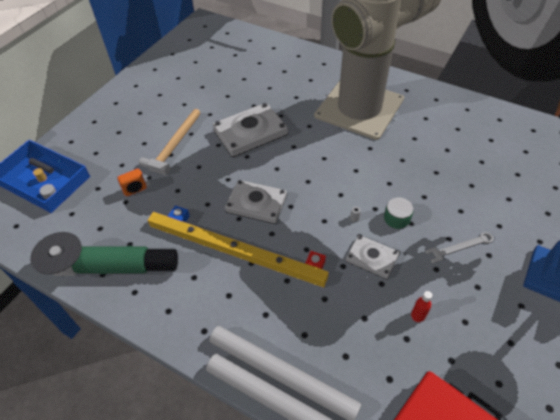

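View pics/side0.png

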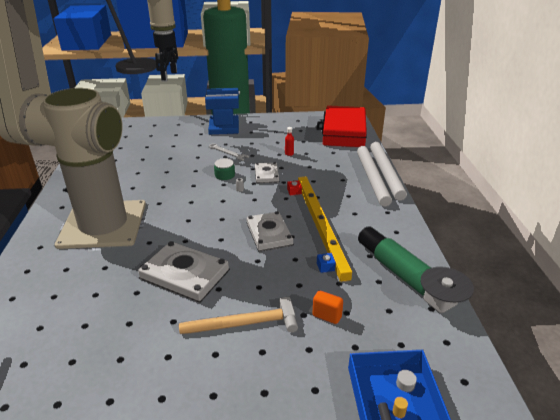

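The scene view shows the middle-sized cover at about (256,200), before the yellow fence that runs from (150,218) to (325,278). The red stop is at (316,260), towards the robot's left, and the blue one at (178,214). The small and large look-alikes are at (372,253) and (250,128). In the side view the cover is at (270,230) and the socket at (240,184). Next I build a metric top view from the depth.

```bash
cat > top.py <<'E'
from h import *
X0,X1,Y0,Y1=250,750,-400,400  # 1 px = 1 mm; image col = Y1-y, row = X1-x
def top(s):
    W=world(s).reshape(-1,3);C=s['frame'].reshape(-1,3);ok=(s['depth'].reshape(-1)>0)
    W=W[ok];C=C[ok];o=np.argsort(W[:,2]);W=W[o];C=C[o]
    im=np.zeros((500,800,3),np.uint8)
    r=(X1-W[:,0]).astype(int);c=(Y1-W[:,1]).astype(int);m=(r>=1)&(r<499)&(c>=1)&(c<799)&(W[:,2]<150)
    for a in(-1,0,1):
        for b in(-1,0,1): im[r[m]+a,c[m]+b]=C[m]
    return im
E
python3 - <<'E'
from top import *
for n in('scene','side'):
    s=dict(np.load(n+'0.npz'));cv2.imwrite(f'pics/top_{n}.png',top(s))
    W=world(s);hsv=cv2.cvtColor(s['frame'],cv2.COLOR_BGR2HSV)
    inb=(s['depth']>0)&(W[...,0]>250)&(W[...,0]<800)&(abs(W[...,1])<450)
    flat=inb&(abs(W[...,2])<8); print(n,'table z',np.median(W[flat][:,2]))
    for nm,lo,hi in(('yellow',(20,130,80),(32,255,255)),('red',(0,150,60),(6,255,255)),('blue',(105,150,60),(125,255,255)),('orange',(7,170,60),(14,255,255))):
        m=inb&(cv2.inRange(hsv,lo,hi)>0)&(W[...,2]>22)&(W[...,2]<36)
        p=W[m][:,:2].astype(np.float32)
        if len(p)>15: print(nm,len(p),p.mean(0),cv2.minAreaRect(p))
E
```

```text
scene table z -0.6697520818338489
yellow 2094 [640.6836   -38.420322] ((640.2342529296875, -51.07978820800781), (33.91663360595703, 479.8033752441406), 7.067166805267334)
red 177 [586.2882  196.74619] ((583.1737060546875, 269.6368103027344), (296.1056823730469, 39.493255615234375), 89.00957489013672)
blue 111 [ 626.6544  -227.95418] ((626.39453125, -231.33177185058594), (35.359622955322266, 40.93974685668945), 4.765474796295166)
orange 43 [ 608.5329  -179.06993] ((594.1973266601562, -122.47271728515625), (49.95957565307617, 571.9237670898438), 3.8202898502349854)
side table z 2.0275784917805595
yellow 1068 [ 644.66296  -100.332886] ((640.508544921875, -55.55609130859375), (32.044166564941406, 482.43798828125), 6.939527988433838)
red 140 [627.6636  250.63217] ((622.580810546875, 317.0450439453125), (399.9051208496094, 170.93394470214844), 58.191123962402344)
blue 149 [ 625.3213  -241.68336] ((626.41064453125, -237.50698852539062), (38.5496711730957, 42.49776077270508), 3.436415433883667)
orange 135 [ 601.2594  -405.11923] ((588.6611328125, -137.82278442382812), (64.12718963623047, 599.0650634765625), 3.3805253505706787)
```

View pics/top_scene.png

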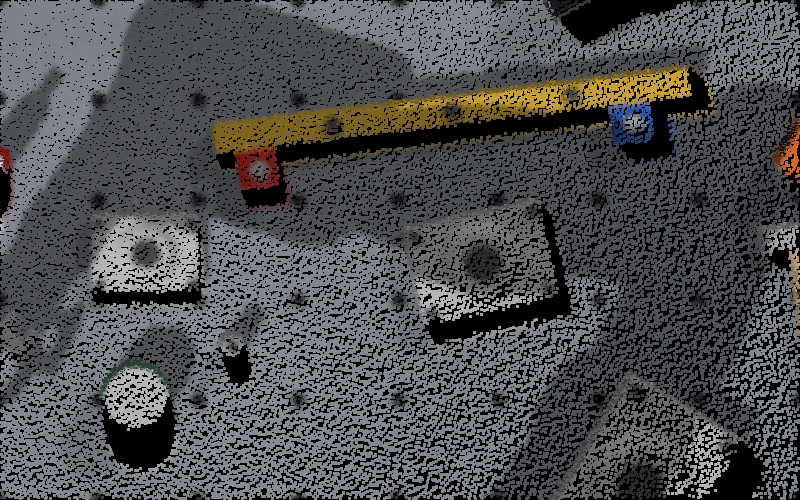

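The top view (1 mm per pixel) shows the cover centred at about (485,262), the red stop at (258,170), the blue at (632,122) and the socket at (232,345). The fence yaw is about +7°. Next I fit these precisely in the fence frame.

```bash
cat > fit.py <<'E'
from h import *
from scipy.optimize import minimize
def fitrect(p,sx,sy,g):
    # pose of sx x sy rectangle: density-robust, penalise points outside and, per edge, gap to extreme quantiles
    def f(q):
        c,s=np.cos(q[2]),np.sin(q[2]);d=p-q[:2];a=d@[c,s];b=d@[-s,c]
        e=0
        for v,h in((a,sx/2),(b,sy/2)):
            e+=np.minimum(np.maximum(abs(v)-h,0),4).mean()*100
            e+=abs(np.quantile(v,.99)-h)*.05+abs(np.quantile(v,.01)+h)*.05
        return e
    return minimize(f,g,method='Nelder-Mead',options=dict(xatol=.01,fatol=1e-4,maxiter=4000,initial_simplex=[g,[g[0]+8,g[1],g[2]],[g[0],g[1]+8,g[2]],[g[0],g[1],g[2]+.1]])).x
FY=np.radians(7.0)
def tofence(xy,O,yaw):
    c,s=np.cos(yaw),np.sin(yaw);d=np.array(xy)-O;return np.array([d@[c,s],d@[-s,c]])
def measure(s,cg,zoff=0,verbose=True):
    W=world(s);W[...,2]-=zoff;hsv=cv2.cvtColor(s['frame'],cv2.COLOR_BGR2HSV);ok=s['depth']>0;z=W[...,2]
    near=lambda g,r:np.hypot(W[...,0]-g[0],W[...,1]-g[1])<r
    m=ok&(cv2.inRange(hsv,(20,110,60),(34,255,255))>0)&(z>25)&(z<35)&near((640,-53),260)
    f=fitrect(W[m][:,:2],30,480,np.array([640,-53,FY]))
    O=f[:2]-15*np.array([np.cos(f[2]),np.sin(f[2])])
    m=ok&near((580,140),45)&(cv2.inRange(hsv,(0,120,40),(8,255,255))>0)&(z>25)&(z<35)
    p=W[m][:,:2];r=fitrect(p,40,40,np.array([*np.median(p,0),f[2]]))
    m=ok&near(cg,100)&(z>21)&(z<38)&(hsv[...,1]<60)
    c=fitrect(W[m][:,:2],100,140,np.array(cg+(np.radians(cg2),)) if False else np.array([cg[0],cg[1],FY+np.radians(3)]))
    cf=tofence(c[:2],O,f[2]);rf=tofence(r[:2],O,f[2])
    if verbose: print('fence O',O.round(1),np.degrees(f[2]).round(2),'red',r.round(3),'in fence',rf.round(1),'cover',c[:2].round(1),np.degrees(c[2]).round(2),'in fence',cf.round(1),np.degrees(c[2]-f[2]).round(2),'dy to red',(cf-rf)[1].round(1))
    return O,f[2],r,c
E
python3 - <<'E'
from fit import *
for n,z in(('scene',-.7),('side',2.)):
    s=dict(np.load(n+'0.npz'));measure(s,(488,-83),z)
    W=world(s)
    for nm,g,R,lo,hi in(('socket',(405,167),22,33,44),('grease',(350,262),40,42,56)):
        m=(np.hypot(W[...,0]-g[0],W[...,1]-g[1])<R)&(W[...,2]-z>lo)&(W[...,2]-z<hi);p=W[m][:,:2].astype(np.float32)
        print(nm,len(p),cv2.minEnclosingCircle(p))
E
```

```text
fence O [625.7 -52.8] 6.92 red [5.81207e+02 1.42229e+02 2.17000e-01] in fence [-20.7 199. ] cover [488.4 -80.4] 12.77 in fence [-139.7  -10.8] 5.85 dy to red -209.8
socket 59 ((406.05413818359375, 168.7254180908203), 11.579264640808105)
grease 432 ((354.5341491699219, 266.2976989746094), 34.0858154296875)
fence O [625.8 -57.5] 6.96 red [5.81896e+02 1.36469e+02 7.60000e-02] in fence [-20.  197.9] cover [488.7 -85. ] 12.6 in fence [-139.4  -10.7] 5.64 dy to red -208.6
socket 26 ((407.404052734375, 162.552490234375), 15.386762619018555)
grease 178 ((355.07177734375, 259.8134765625), 35.56590270996094)
```

Both cameras agree. The fence yaw is about 6.9° and the red stop is at fence y ≈ 198. The cover is at fence (-140, -11) mm, turned +5.8°.

Plan:
1. Push it square into the fence with two open fingers.
2. Slide it along the fence to the red stop from its end.

First I turn the tool into line with the fence and travel to behind the cover.

Call:
apply_moves(
  series="0 0 0 -0.0484 -1;0 0 0 -0.0484 -1;0 0 0 -0.0484 -1;0 0 0 -0.0484 -1;0 0 0 0 -1",
)

```text
time: 0.52
tool_pos: [157.5, 578.6, 230.7]
tcp_rot: [-179.9, -0.0, -172.8]
ft_force: [0.8, -0.1, 0.4]
finger_gap: 85.2
grip_force: 0.0
```

Call:
apply_moves(
  series="-0.09 -0.105 0 0 -1;-0.09 -0.105 0 0 -1;-0.09 -0.105 0 0 -1;-0.09 -0.105 0 0 -1;-0.09 -0.105 0 0 -1",
)

```text
time: 0.93
tool_pos: [311.5, 437.4, 231.0]
tcp_rot: [-180.0, -0.0, -173.2]
ft_force: [1.6, -0.7, 0.1]
finger_gap: 85.8
grip_force: 0.0
```

Call:
apply_moves(
  series="-0.09 -0.105 0 0 -1;0 -0.13 0 0 -1;0 -0.13 0 0 -1;0 -0.13 0 0 -1;0 -0.13 0 0 -1",
)

```text
time: 1.35
tool_pos: [360.0, 254.3, 230.8]
tcp_rot: [-180.0, -0.0, -173.3]
ft_force: [0.8, -0.9, 0.1]
finger_gap: 85.2
grip_force: 0.0
```

Call:
apply_moves(
  series="0 -0.13 0 0 -1;0 -0.13 0 0 -1;0 -0.13 0 0 -1;0 -0.13 0 0 -1;0 -0.13 0 0 -1",
)

```text
time: 1.77
tool_pos: [383.4, 60.8, 231.3]
tcp_rot: [-180.0, 0.0, -173.2]
ft_force: [1.0, -0.9, 0.8]
finger_gap: 85.6
grip_force: 0.0
```

Call:
apply_moves(
  series="0 -0.13 0 0 -1;0 -0.13 0 0 -1;0 -0.13 0 0 -1;0 -0.13 0 0 -1;0 0 0 0 -1",
)

```text
time: 2.18
tool_pos: [402.4, -98.4, 231.2]
tcp_rot: [-179.8, -0.0, -173.6]
ft_force: [0.7, -0.1, 1.1]
finger_gap: 85.2
grip_force: 0.0
```

```bash
cat >> fit.py <<'E'
def st():
    q=sense();print('t',round(q['time'],2),'fence',tofence(q['tool_pos'][:2],np.array([625.7,-55]),np.radians(6.94)).round(1),'z',q['tool_pos'][2].round(1),'rot',q['tcp_rot'].round(2),'F',q['ft_force'].round(1),'gap',round(q['finger_gap'],1),'j',q['joint_pos'].round(0))
E
python3 -c "from fit import *;st()"
```

```text
t 2.18 fence [-226.9  -16.1] z 231.2 rot [-1.7985e+02 -2.0000e-02 -1.7361e+02] F [ 0.7 -0.1  1.1] gap 85.2 j [ -21.  -23.  113.   -0.   90. -117.]
```

Call:
apply_moves(
  series="0 0.01 0.139 0 -1;0 0 0.139 0 -1;0 0 0.139 0 -1;0 0 0.139 0 -1;0 0 0.139 0 -1",
)

```text
time: 2.6
tool_pos: [402.0, -89.1, 21.4]
tcp_rot: [-180.0, 0.0, -173.2]
ft_force: [0.6, 0.4, 0.1]
finger_gap: 85.0
grip_force: 0.0
```

Call:
apply_moves(
  series="0 0 0.04 0 -1;0 0 0.035 0 -1;0 0 0.01 0 -1;0 0 0 0 -1;0 0 0 0 -1",
)

```text
time: 3.02
tool_pos: [402.8, -89.4, -1.8]
tcp_rot: [-180.0, 0.0, -173.1]
ft_force: [-0.0, 0.2, 0.2]
finger_gap: 85.0
grip_force: 0.0
```

```bash
python3 - <<'E'
from fit import *
st();s=shot('side','side1')
cv2.imwrite('pics/c1.png',cv2.resize(s['frame'][120:320,180:400],None,fx=3,fy=3))
E
```

```text
t 3.02 fence [-225.4   -7.2] z -1.8 rot [-1.7998e+02  4.0000e-02 -1.7311e+02] F [-0.   0.2  0.2] gap 85.0 j [ -20.   -7.  126.    0.   61. -117.]
```

View pics/c1.png

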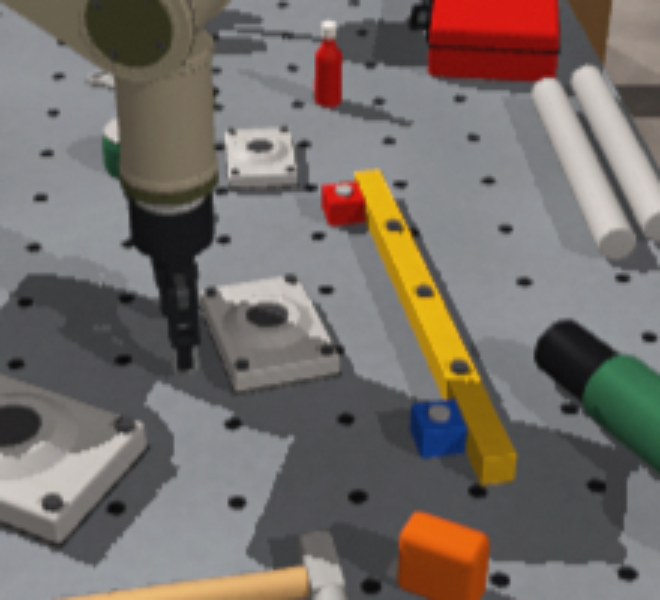

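The crop shows the open fingers straddling behind the cover at (185,365), near the table and clear of it. The large look-alike is well to the left. Now pushing towards the fence.

Call:
apply_moves(
  series="-0.02 0 0.01 0 -1;-0.02 0 0 0 -1;-0.02 0 0 0 -1;-0.02 0 0 0 -1;-0.02 0 0 0 -1",
)

```text
time: 3.48
tool_pos: [432.4, -85.4, -5.4]
tcp_rot: [180.0, -0.1, -173.0]
ft_force: [-4.9, 1.2, 1.8]
finger_gap: 85.6
grip_force: 1.7
```

Call:
apply_moves(
  series="-0.02 0 0 0 -1;-0.02 0 0 0 -1;-0.02 0 0 0 -1;-0.02 0 0 0 -1;-0.02 0 0 0 -1",
)

```text
time: 3.9
tool_pos: [462.1, -82.1, -5.6]
tcp_rot: [-180.0, -0.1, -173.1]
ft_force: [-5.6, -1.2, 5.1]
finger_gap: 85.1
grip_force: 2.8
```

Call:
apply_moves(
  series="-0.02 0 0 0 -1;-0.02 0 0 0 -1;-0.02 0 0 0 -1;-0.02 0 0 0 -1;0 0 0 0 -1",
)

```text
time: 4.32
tool_pos: [487.1, -79.2, -5.3]
tcp_rot: [-180.0, 0.1, -173.0]
ft_force: [-0.1, 0.8, 0.8]
finger_gap: 85.3
grip_force: 0.0
```

```bash
python3 - <<'E'
from fit import *
st();s=shot('side','side2');measure(s,(515,-80),2.)
s=shot('scene','scene2');measure(s,(515,-80),-.7)
E
```

```text
t 4.32 fence [-140.5   -7.3] z -5.3 rot [-1.7998e+02  5.0000e-02 -1.7304e+02] F [-0.1  0.8  0.8] gap 85.3 j [ -15.    6.  113.    0.   61. -112.]
fence O [625.8 -57.8] 6.91 red [5.81673e+02 1.34336e+02 6.90000e-02] in fence [-20.7 196. ] cover [549.5 -82. ] 5.95 in fence [-78.6 -14.8] -0.97 dy to red -210.8
fence O [625.6 -52.4] 7.04 red [5.81071e+02 1.42390e+02 1.32000e-01] in fence [-20.4 198.8] cover [549.4 -76.6] 8.07 in fence [-78.6 -14.7] 1.03 dy to red -213.5
```

Call:
apply_moves(
  series="-0.02 0 0 0 -1;-0.02 0 0 0 -1;-0.02 0 0 0 -1;-0.015 0 0 0 -1;-0.01 0 0 0 -1",
)

```text
time: 4.83
tool_pos: [511.6, -76.0, -5.5]
tcp_rot: [180.0, -0.0, -173.0]
ft_force: [-3.1, -0.2, 0.7]
finger_gap: 85.0
grip_force: 1.6
```

Call:
apply_moves(
  series="-0.005 0 0 0 -1;-0.005 0 0 0 -1;-0.003 0 0 0 -1;0 0 0 0 -1",
)

```text
time: 5.17
tool_pos: [514.9, -75.6, -5.5]
tcp_rot: [180.0, -0.0, -173.0]
ft_force: [-1.3, 0.3, -0.9]
finger_gap: 85.2
grip_force: 0.8
```

Call:
apply_moves(
  series="-0.003 0 0 0 -1;-0.003 0 0 0 -1;0 0 0 0 -1",
)

```text
time: 5.42
tool_pos: [514.9, -75.6, -5.5]
tcp_rot: [180.0, -0.2, -173.0]
ft_force: [-12.4, -1.4, 10.1]
finger_gap: 85.4
grip_force: 6.4
```

Contact with the fence is firm at 12 N. Now I back off, rise, and go round to the cover's far end, turning 90° with the fingers half open.

Call:
apply_moves(
  series="0.05 0 0 0 -1;0.05 0 0 0 -1;0 0 -0.11 0 -1;0 0 -0.11 0 -1;0 0 -0.11 0 -1",
)

```text
time: 5.83
tool_pos: [486.5, -78.9, 94.6]
tcp_rot: [180.0, 0.0, -173.1]
ft_force: [1.9, -0.4, -0.5]
finger_gap: 85.5
grip_force: 0.0
```

Call:
apply_moves(
  series="0 0 -0.11 0 0;-0.075 -0.095 0 0 0;-0.075 -0.095 0 0 0;-0.075 -0.095 0 0 0;-0.075 -0.095 0 0 0",
)

```text
time: 6.25
tool_pos: [592.0, -182.6, 127.8]
tcp_rot: [-179.9, 0.2, -173.0]
ft_force: [-0.9, 0.4, -0.2]
finger_gap: 42.3
grip_force: 0.0
```

Call:
apply_moves(
  series="0 0 0 0.0604 0;0 0 0 0.0604 0;0 0 0 0.0604 0;0 0 0 0.0604 0;0 0 0 0.0604 0",
)

```text
time: 6.67
tool_pos: [590.6, -181.6, 126.8]
tcp_rot: [180.0, 0.1, 152.0]
ft_force: [-0.3, -0.1, -0.3]
finger_gap: 42.6
grip_force: 0.0
```

Call:
apply_moves(
  series="0 0 0 0.0604 0;0 0 0 0.0604 0;0 0 0 0.0604 0;0 0 0 0.0604 0;0 0 0 0.0604 0",
)

```text
time: 7.08
tool_pos: [590.6, -181.4, 127.0]
tcp_rot: [179.9, 0.1, 117.4]
ft_force: [0.5, 0.0, -0.0]
finger_gap: 42.6
grip_force: 0.0
```

Call:
apply_moves(
  series="0 0 0 0.0604 0;0 0 0 0.0604 0;0 0 0 0.0604 0;0 0 0 0 0;0 0 0 0 0",
)

```text
time: 7.5
tool_pos: [590.4, -181.4, 126.9]
tcp_rot: [179.9, 0.0, 97.2]
ft_force: [0.2, 0.6, -0.0]
finger_gap: 42.9
grip_force: 0.0
```

```bash
python3 - <<'E'
from fit import *
st();s=shot('side','side3');measure(s,(575,-75),2.)
s=shot('scene','scene3');measure(s,(575,-75),-.7)
cv2.imwrite('pics/c3.png',cv2.resize(s['frame'][120:320,120:400],None,fx=2.8,fy=2.8))
E
```

```text
t 7.5 fence [ -50.3 -121.2] z 126.9 rot [1.7994e+02 2.0000e-02 9.7200e+01] F [ 0.2  0.6 -0. ] gap 42.9 j [-22.  14.  89.   0.  77. -29.]
fence O [625.8 -61.6] 6.96 red [5.81810e+02 1.15986e+02 2.74000e-01] in fence [-22.1 181.6] cover [578.2 -79.7] 7.17 in fence [-49.4 -12.3] 0.21 dy to red -193.9
fence O [625.7 -53.1] 6.93 red [5.80711e+02 1.42541e+02 3.40000e-02] in fence [-21.1 199.6] cover [575.8 -73.4] 7.18 in fence [-52.1 -14.2] 0.26 dy to red -213.8
```

View pics/c3.png

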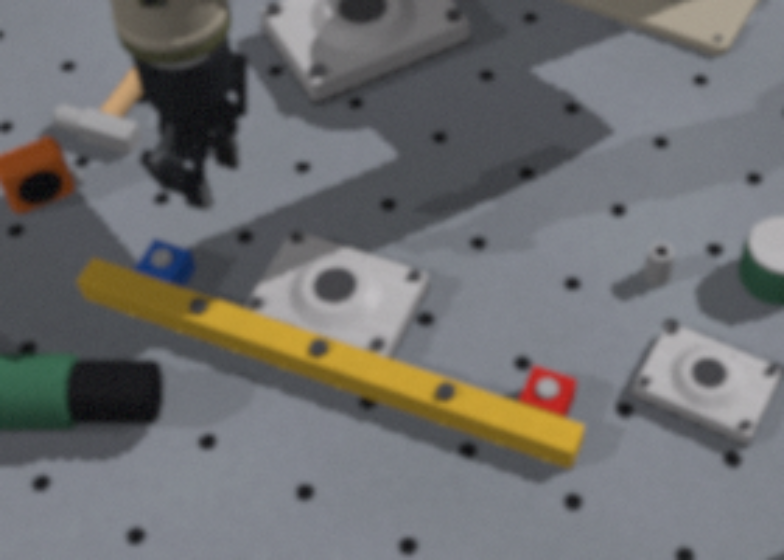

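The cover lies flush along the fence, at crop (340,295). The fingers hang above the gap between it and the blue stop at (165,262). Now I descend and slide it along to the red stop.

Call:
apply_moves(
  series="0 0 0.12 0 0;0 0 0.12 0 0;0 0 0.12 0 0;0 0 0.05 0 0;0 0 0 0 0",
)

```text
time: 8.02
tool_pos: [588.6, -180.7, 0.7]
tcp_rot: [-179.8, -0.1, 97.1]
ft_force: [1.4, -0.2, 0.8]
finger_gap: 42.6
grip_force: 0.0
```

Call:
apply_moves(
  series="0.02 0 0 0 0;0.02 0 0 0 0;0.02 0 0 0 0;0.02 0 0 0 0;0.02 0 0 0 0",
)

```text
time: 8.43
tool_pos: [586.7, -151.1, 4.1]
tcp_rot: [180.0, 0.1, 97.0]
ft_force: [0.8, -4.0, 0.2]
finger_gap: 42.9
grip_force: 1.4
```

Call:
apply_moves(
  series="0.02 0 0 0 0;0.02 0 0 0 0;0.02 0 0 0 0;0.02 0 0 0 0;0 0 0 0 0",
)

```text
time: 8.85
tool_pos: [583.6, -126.5, 3.8]
tcp_rot: [180.0, -0.0, 97.0]
ft_force: [0.0, -0.0, -0.8]
finger_gap: 42.7
grip_force: 0.0
```

```bash
python3 - <<'E'
from fit import *
st();s=shot('scene','scene4');measure(s,(571,-40),-.7)
cv2.imwrite('pics/c4.png',cv2.resize(s['frame'][120:320,120:400],None,fx=2.8,fy=2.8))
E
```

```text
t 8.85 fence [-50.4 -65.9] z 3.8 rot [ 1.7998e+02 -2.0000e-02  9.7010e+01] F [ 0.  -0.  -0.8] gap 42.7 j [-17.  20.  96.   0.  64. -24.]
fence O [625.9 -52.9] 7.0 red [5.81853e+02 1.42309e+02 2.16000e-01] in fence [-20.  199.2] cover [572.6 -43.5] 4.97 in fence [-51.8  15.9] -2.03 dy to red -183.3
```

View pics/c4.png

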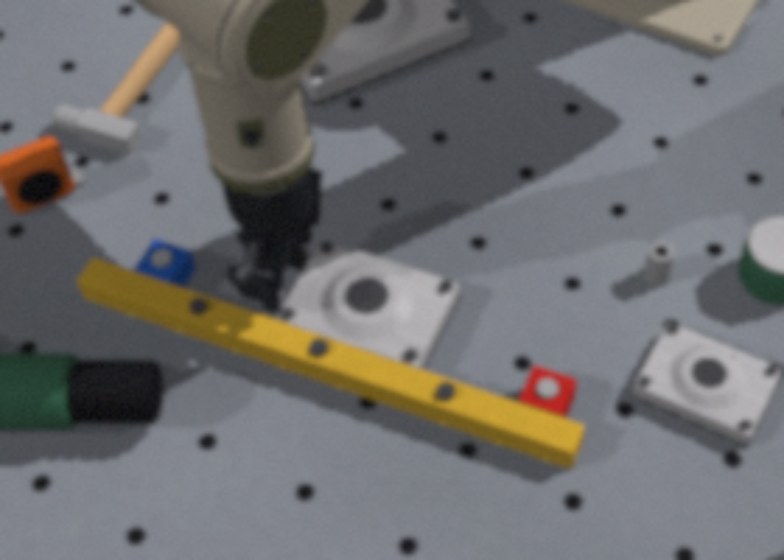

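The cover slides along the fence with the fingers at (265,285) against its end. I continue towards the red stop.

Call:
apply_moves(
  series="0.02 0 0 0 0;0.02 0 0 0 0;0.02 0 0 0 0;0.02 0 0 0 0;0.02 0 0 0 0",
)

```text
time: 9.32
tool_pos: [579.6, -97.3, 3.5]
tcp_rot: [-180.0, -0.0, 97.0]
ft_force: [0.6, -3.1, 1.7]
finger_gap: 42.9
grip_force: 1.6
```

Call:
apply_moves(
  series="0.02 0 0 0 0;0.02 0 0 0 0;0.02 0 0 0 0;0.02 0 0 0 0;0.02 0 0 0 0",
)

```text
time: 9.73
tool_pos: [576.0, -67.4, 3.5]
tcp_rot: [-180.0, -0.0, 97.0]
ft_force: [0.8, -2.6, 0.3]
finger_gap: 42.6
grip_force: 1.4
```

Call:
apply_moves(
  series="0.02 0 0 0 0;0.02 0 0 0 0;0.02 0 0 0 0;0.01 0 0 0 0;0.01 0 0 0 0",
)

```text
time: 10.15
tool_pos: [573.1, -43.8, 3.5]
tcp_rot: [-180.0, -0.0, 97.0]
ft_force: [1.0, -2.8, -0.0]
finger_gap: 42.6
grip_force: 1.3
```

Call:
apply_moves(
  series="0.005 0 0 0 0;0.005 0 0 0 0;0.004 0 0 0 0;0 0 0 0 0",
)

```text
time: 10.48
tool_pos: [572.7, -39.9, 3.5]
tcp_rot: [-180.0, -0.0, 97.0]
ft_force: [-0.6, -1.4, -1.0]
finger_gap: 42.8
grip_force: 0.4
```

```bash
python3 - <<'E'
from fit import *
st();s=shot('scene','scene5');measure(s,(562,48),-.7)
s=shot('side','side5');measure(s,(562,46),2)
E
```

```text
t 10.48 fence [-50.8  21.4] z 3.5 rot [-1.7999e+02 -2.0000e-02  9.6980e+01] F [-0.6 -1.4 -1. ] gap 42.8 j [ -9.  17. 100.   0.  63. -16.]
fence O [625.9 -52.6] 6.88 red [5.80505e+02 1.42503e+02 1.80000e-01] in fence [-21.7 199.1] cover [561.8  42.4] 5.47 in fence [-52.2 101.9] -1.41 dy to red -97.1
  return _methods._mean(a, axis=axis, dtype=dtype,
  ret = um.true_divide(
fit.py:9: RuntimeWarning: Mean of empty slice.
  e+=np.minimum(np.maximum(abs(v)-h,0),4).mean()*100
  ret = ret.dtype.type(ret / rcount)
Traceback (most recent call last):
  File "fit.py", line 23, in measure
    p=W[m][:,:2];r=fitrect(p,40,40,np.array([*np.median(p,0),f[2]]))
                   ~~~~~~~^^^^^^^^^^^^^^^^^^^^^^^^^^^^^^^^^^^^^^^^^^
  File "fit.py", line 12, in fitrect
    return minimize(f,g,method='Nelder-Mead',options=dict(xatol=.01,fatol=1e-4,maxiter=4000,initial_simplex=[g,[g[0]+8,g[1],g[2]],[g[0],g[1]+8,g[2]],[g[0],g[1],g[2]+.1]])).x
           ~~~~~~~~^^^^^^^^^^^^^^^^^^^^^^^^^^^^^^^^^^^^^^^^^^^^^^^^^^^^^^^^^^^^^^^^^^^^^^^^^^^^^^^^^^^^^^^^^^^^^^^^^^^^^^^^^^^^^^^^^^^^^^^^^^^^^^^^^^^^^^^^^^^^^^^^^^^^^^^^
  File "fit.py", line 10, in f
    e+=abs(np.quantile(v,.99)-h)*.05+abs(np.quantile(v,.01)+h)*.05
           ~~~~~~~~~~~^^^^^^^
IndexError: index -1 is out of bounds for axis 0 with size 0
```

About 6 mm remain. I push on in small steps until the force shows the stop.

Call:
apply_moves(
  series="0.005 0 0 0 0;0.005 0 0 0 0;0.004 0 0 0 0;0 0 0 0 0",
)

```text
time: 10.92
tool_pos: [572.2, -35.8, 3.5]
tcp_rot: [-180.0, -0.0, 97.0]
ft_force: [0.1, -0.7, -1.4]
finger_gap: 42.8
grip_force: 0.6
```

Call:
apply_moves(
  series="0.003 0 0 0 0;0.003 0 0 0 0;0 0 0 0 0",
)

```text
time: 11.17
tool_pos: [571.9, -34.0, 3.5]
tcp_rot: [-180.0, -0.0, 97.0]
ft_force: [-0.3, -0.9, -1.6]
finger_gap: 42.5
grip_force: 0.6
```

Call:
apply_moves(
  series="0.003 0 0 0 0;0.003 0 0 0 0;0 0 0 0 0",
)

```text
time: 11.42
tool_pos: [571.9, -33.8, 3.6]
tcp_rot: [-180.0, 0.1, 97.0]
ft_force: [0.1, -9.2, -1.3]
finger_gap: 42.9
grip_force: 4.4
```

```bash
python3 -c "from fit import *;st()"
```

```text
t 11.42 fence [-50.9  27.6] z 3.6 rot [-1.7999e+02  1.3000e-01  9.6970e+01] F [ 0.1 -9.2 -1.3] gap 42.9 j [ -8.  16. 100.  -0.  63. -15.]
```

The force rose at TCP y = 27.6, exactly where the cover should meet the red stop. Now I back off and check.

Call:
apply_moves(
  series="-0.04 0 0 0 0;-0.06 0 0 0 0;0 0 -0.12 0 0;0 0 -0.12 0 0;0 0 -0.12 0 0",
)

```text
time: 11.83
tool_pos: [574.6, -62.5, 112.0]
tcp_rot: [-179.9, -0.1, 96.9]
ft_force: [0.3, 0.3, 0.4]
finger_gap: 42.3
grip_force: 0.0
```

Call:
apply_moves(
  series="0 -0.12 -0.05 0 0;0 -0.12 -0.05 0 0;0 -0.12 0 0 0;0 -0.12 0 0 0;0 -0.1 0 0 0",
)

```text
time: 12.25
tool_pos: [401.1, -83.4, 141.7]
tcp_rot: [180.0, -0.0, 97.0]
ft_force: [-0.5, -1.2, 1.0]
finger_gap: 42.4
grip_force: 0.0
```

```bash
python3 - <<'E'
from fit import *
st();s=shot('scene','scene6');measure(s,(562,48),-.7)
cv2.imwrite('pics/c6.png',cv2.resize(s['frame'][150:310,200:420],None,fx=3.5,fy=3.5,interpolation=cv2.INTER_CUBIC))
s=shot('side','side6')
try: measure(s,(562,46),2)
except Exception as e: print('side red hidden')
E
```

```text
t 12.25 fence [-226.4   -1.1] z 141.7 rot [ 1.7997e+02 -2.0000e-02  9.7000e+01] F [-0.5 -1.2  1. ] gap 42.4 j [-19. -20. 120.   0.  80. -26.]
fence O [625.9 -52.7] 6.96 red [5.80486e+02 1.42352e+02 1.37000e-01] in fence [-21.4 199.1] cover [561.   49.6] 7.05 in fence [-52.  109.4] 0.09 dy to red -89.7
fence O [625.6 -57.1] 6.98 red [ 5.80416e+02  1.36156e+02 -5.50000e-02] in fence [-21.4 197.3] cover [562.9  43.5] 6.93 in fence [-50.  107.4] -0.05 dy to red -89.9
```

View pics/c6.png

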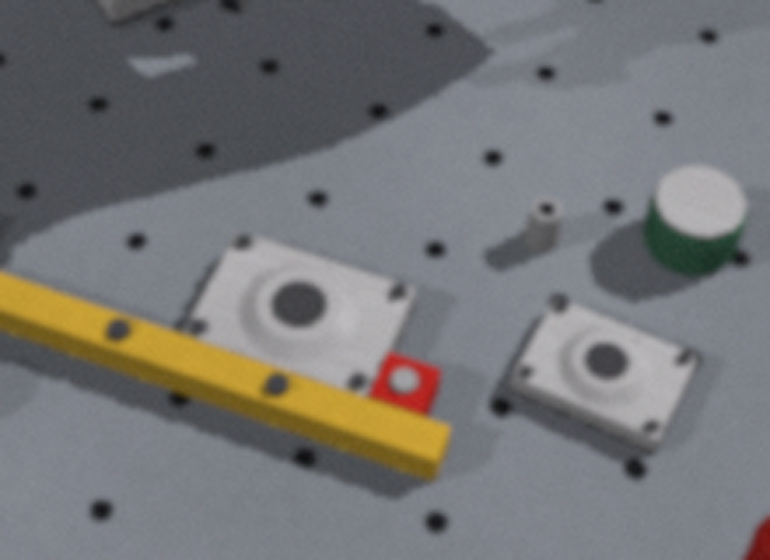

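Both cameras confirm it. The cover is at fence x ≈ -51 ± 1, within 0.1° of parallel and 89.8 mm from the red stop. In the crop it sits at (300,310), tight to the fence and to the red stop at (405,380), and the socket is untouched. The hand is clear.

```bash
python3 -c "from h import *;print(hand_in())"
```

```text
the job is handed in; nothing more can be done
None
```

I pushed the cover flush against the yellow fence and up to the red stop, moved the hand clear and handed the job in at about 12 s; the last camera check put it within tolerance, but `hand_in()` returned no verdict.

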